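# Stack the bamboo boxes on their boards

### The arm

A 6-joint arm with a two-finger parallel gripper is mounted at the origin on the work surface. World frame = base frame: x ahead of the robot, y to its left, z up, the work surface at z = 0. Lengths are in m, angles in rad, forces in N, time in s.
With the tool pointing down it reaches from about 0.3 to 0.875 m from the base axis. Payload 6.4 kg.
Tool frame: the origin (TCP) lies midway between the tips of the shut fingers; the grasp point (between the pads) lies 19 mm behind it; y points along the fingers, x is the direction in which the jaws open and shut, and the axes are right-handed (so a half turn about y gives the same grasp; the last joint's range is limited). The gripper opens to 85 mm and grips with 20 to 120 N. Pads are 22 mm wide; open, the fingers measure 114 mm over their backs; the gripper's body (76 mm by 85 mm) begins 54 mm behind the grasp point. The pads swing forward as they close: fully open they stand 13 mm farther back than shut.
Start: joints at [0.961, 0.181, 1.607, -0, 1.354, -0.206], TCP at [0.226, 0.529, 0.231] pointing down, gripper open.
Joint ranges: [-2.99, 2.99], [-0.89, 2.07], [0.3, 2.58], [-1.14, 4.28], [0, 2.63], [-3.12, 3.12]. Speed limits (rad/s): [2.57, 2.57, 3.01, 3.14, 3.14, 3.14].

### API

Orientations are given as a unit quaternion [w, x, y, z].
In Python, from bench import ctrl gives the robot as it stands.
- The arm moves only by the tool step_arm, never from a script. Its argument "commands" is a list of rows, each a list of 7 numbers: the turn, a rotation vector about the tool's x, y, z in units of 6 degrees (1.0 is 6 degrees), then the shift along the tool's x, y, z in units of 30 mm (1.0 is 30 mm), then the opening, from 0 (shut) to 1 (fully open). A call has 1 to 10 rows; each row shifts and turns the commanded pose from where the row before left it, along the tool's axes as they then stand; what a row does not reach is not made up. A row lasts 1/10 s, in which the tool goes at most 50 mm and 8.59 degrees, less where a joint would pass 70% of its speed; a pose out of reach is approached as far as the arm can. A call with a number of a shift or a turn outside -1 to 1 is refused whole. A call with a gripper value outside its range is refused whole. The fingers move at their own pace and stop on an object; the grip force is fixed at half the most. Time passes only in rows, so rows that do not move let the fingers close. It gives the time, the measured TCP pose, the force and the opening at its end, in the units of the state.
- ctrl.get_obs(): the state, without advancing time (a new reading comes with each control period).
- ctrl.camera(name): name is "side" or "top"; returns (picture, depth): 400x640x3 uint8, blue, green, red; 400x640 float32, m along the optical axis (not along the pixel's ray), 0 where there is no reading.
- ctrl.get_calibration(name): a dict with "intrinsics" (3x3 intrinsics, pixels), "D" ([k1, k2, p1, p2, k3] as OpenCV has them; the pictures are not rectified), "R" (3x3) and "t" (3): a world point X has camera coordinates R X + t. Camera axes: x right, y down, z forward; pixel columns grow to the right and rows downward; lengths in m; the calibration is good to about 2 mm. A picture is of the moment at which its call begins. get_calibration takes no time and is no camera call.
- ctrl.hand_in(): hands the job in, once; it reports no verdict.
Trained networks look in the newest picture that a camera, given by its name, has taken for a name from the list of things; names that differ only in an ending like _2 or _b are one class to them, and where a whole thing is asked for, a point or a joint stands for the part that bears it (a point fixed in the world has none). Each returns a list of dicts, best first, with "p" (0 to 1); they miss things now and then, are a little off and sometimes report something else, mostly with a low value. They report only what shows in the picture. A call takes as long as a camera call.
- ctrl.boxes_of(thing, camera): "point" ([x, y, z] in m, in the coordinates of the camera as it stood for that picture, good to about 4 mm: the middle of the surface that is visible of it).
- ctrl.silhouettes(thing, camera): "pixels" (400x640 bool, what is visible of it).
The state is a dict: "time_s": time; "q": joint angles; "dq": joint speeds; "joint_efforts": joint torques, N m; "eef_pos": TCP position; "eef_rot": TCP orientation; "wrist_force": force on the tool from outside, world axes, zero at the start; "torque": the same for the moment, N m; "opening": opening from 0.0 (shut) to 1.0 (fully open).
Only numpy, scipy, OpenCV 4.12 (cv2) and the standard library are available. Lean on these libraries where they do the work, as an engineer would, in place of code of your own. Each camera call takes 0.05 s, during which the arm holds its last target.

### The job

Clear the storeroom table by stacking the lidded bamboo boxes: the three round ones centred on the round board and the two rectangular ones centred on the rectangular board, each stack with the largest at the bottom and the smallest on top, the rectangular boxes with their long sides along the board's long side. Keep the boxes upright all the while, and leave the jar, the cup and the bowl standing where they are.

Things in the scene. Friction and masses are not known exactly. Their poses are not given: they have to be found in the camera images.
- round_large: loose round lidded bamboo box, the largest of three: 64 mm in diameter, 45 mm high, plain upright sides, flat top; 40 to 230 g. Origin at the centre of its underside, z up; it starts upright, standing on the table. Grasp it across its diameter.
- round_medium: loose round lidded bamboo box, the middle one of three: 50 mm in diameter, 40 mm high, plain upright sides, flat top; 40 to 230 g. Origin at the centre of its underside, z up; it starts upright, standing on the table. Grasp it across its diameter.
- round_small: loose round lidded bamboo box, the smallest of three: 36 mm in diameter, 40 mm high, plain upright sides, flat top; 40 to 230 g. Origin at the centre of its underside, z up; it starts upright, standing on the table. Grasp it across its diameter.
- long_large: loose rectangular lidded bamboo box, the larger of two: 84 mm long (its x axis), 56 mm wide (its y axis), 45 mm high, plain upright sides, flat top; 70 to 270 g. Origin at the centre of its underside, z up; it starts upright, standing on the table. Grasp it across its width.
- long_small: loose rectangular lidded bamboo box, the smaller of two: 60 mm long (its x axis), 40 mm wide (its y axis), 40 mm high, plain upright sides, flat top; 70 to 270 g. Origin at the centre of its underside, z up; it starts upright, standing on the table. Grasp it across its width.
- round_board: fixed round dark wooden board, 130 mm in diameter and 15 mm thick, flat on the table to one side (left or right) of the boxes. Origin at the centre of its underside, z up; its top is 15 mm above its origin.
- long_board: fixed rectangular dark wooden board, 140 mm (its x axis) by 100 mm (its y axis) and 15 mm thick, flat on the table at the other side. Origin at the centre of its underside, z up; its top is 15 mm above its origin.
- jar: bystander: amber glass jar with a dark lid, 52 mm in diameter, 70 mm high. Origin at the centre of its underside, z up; it stands on the table among the boxes and stays there.
- cup: bystander: white ceramic cup, 64 mm across the rim, 55 mm high. Origin at the centre of its underside, z up; it stands on the table among the boxes and stays there.
- bowl: bystander: small blue ceramic bowl, 80 mm across the rim, 35 mm high. Origin at the centre of its underside, z up; it stands on the table among the boxes and stays there.

How it is judged:
At the end, for the whole second after the job is handed in: Each stack stands in size order on its board: bottom box within 15 mm of the board's centre, each other within 10 mm of the centre of the one below (heights within 5 mm), rectangular boxes within 0.2 rad of the board's long side, all upright within 0.1 rad and at rest (horizontal distance between round_large and round_board below 0.015 m and z of round_large in the frame of round_board between 0.01 and 0.02 m and horizontal distance between round_medium and round_large below 0.01 m and z of round_medium in the frame of round_large between 0.04 and 0.05 m and horizontal distance between round_small and round_medium below 0.01 m and z of round_small in the frame of round_medium between 0.035 and 0.045 m and horizontal distance between long_large and long_board below 0.015 m and z of long_large in the frame of long_board between 0.01 and 0.02 m and horizontal distance between long_small and long_large below 0.01 m and z of long_small in the frame of long_large between 0.04 and 0.05 m and angle between the x axis of each of long_large, long_small and the x axis of long_board, either way round below 0.2 rad and angle between each of round_large, round_medium, round_small, long_large, long_small's own z axis and vertical below 0.1 rad and linear speed of each of round_large, round_medium, round_small, long_large, long_small below 0.02 m/s); the robot touches nothing.
It fails at once if a bamboo box is tipped by more than 0.6 rad (angle between any of round_large, round_medium, round_small, long_large, long_small's own z axis and vertical above 0.6 rad).
It fails at once if the jar, cup or bowl is shifted by more than 30 mm (distance of any of jar, cup, bowl from where it was at the start of the episode above 0.03 m).
It fails at once if the jar, cup or bowl is tipped by more than 0.5 rad (angle between any of jar, cup, bowl's own z axis and vertical above 0.5 rad).
It also fails if it takes over 128 s, if anything falls off the work surface, if the arm or the gripper's body presses on something with over 40 N, if the wrist force passes 120 N, or if a joint passes its speed limit or range.

## Working session

There is one attempt and no reset: what is moved stays moved. The work goes in short steps, Python scripts to look and compute and a tool call to move; the robot and the scene stay as the last step left them, time stands still between calls to the robot, and variables do not carry over. Pictures are saved under pics/ and viewed, and the job is handed in when it is done.

Besides the shell and the picture viewer there is one more tool, called after "Request:" by a JSON object that holds its "api" and its "payload", one argument or row to a line. step_arm: Moves the arm, as the interface text tells. Its arguments: {"type":"object","properties":{"commands":{"type":"array"}},"required":["commands"]}

```bash
ls; mkdir -p pics; python3 - <<'E'
from bench import ctrl
import cv2,numpy as np
o=ctrl.get_obs();print(o)
for n in("top","side"):
    p,d=ctrl.camera(n);cv2.imwrite(f"pics/{n}0.png",p);np.save(f"{n}0d.npy",d)
    c=ctrl.get_calibration(n);print(n,c)
E
```

```text
pics
{'time_s': 0.0, 'q': array([ 9.60720775e-01,  1.81530283e-01,  1.60798569e+00,  2.85912940e-05,
        1.35381672e+00, -2.06304390e-01]), 'dq': array([-0.00014145,  0.00046187,  0.00083696,  0.00241391, -0.00217747,
       -0.00198116]), 'joint_efforts': array([-3.87930386e-04, -4.44861245e+01, -3.51343310e+01, -4.33635496e-04,
        9.12412594e-03,  6.63932482e-06]), 'eef_pos': array([0.22557069, 0.52831591, 0.230401  ]), 'eef_rot': array([-0.58988716,  0.590322  ,  0.38900908, -0.39016024]), 'wrist_force': array([-0.35341872,  0.52174974,  0.76745536]), 'torque': array([-0.00063695,  0.00555246,  0.0216097 ]), 'opening': 1.0005815852852333}
top {'intrinsics': array([[427.05331631,   0.        , 320.53984188],
       [  0.        , 427.05331631, 198.85715419],
       [  0.        ,   0.        ,   1.        ]]), 'D': array([0.01061742, 0.        , 0.        , 0.        , 0.        ]), 'R': array([[ 0.11151079, -0.99375073,  0.00498256],
       [-0.97407527, -0.11029329, -0.19751645],
       [ 0.19683166,  0.01717183, -0.98028691]]), 't': array([-0.04672799,  0.56850023,  1.01072076])}
side {'intrinsics': array([[502.03838562,   0.        , 326.39917814],
       [  0.        , 502.03838562, 202.4164421 ],
       [  0.        ,   0.        ,   1.        ]]), 'D': array([-0.06451917,  0.        ,  0.        ,  0.        ,  0.        ]), 'R': array([[ 0.93552683, -0.35259416, -0.02160826],
       [-0.20137142, -0.48203603, -0.8526962 ],
       [ 0.29023974,  0.80207146, -0.52196002]]), 't': array([-0.51423361,  0.13620473,  1.0681911 ])}
```

View pics/top0.png

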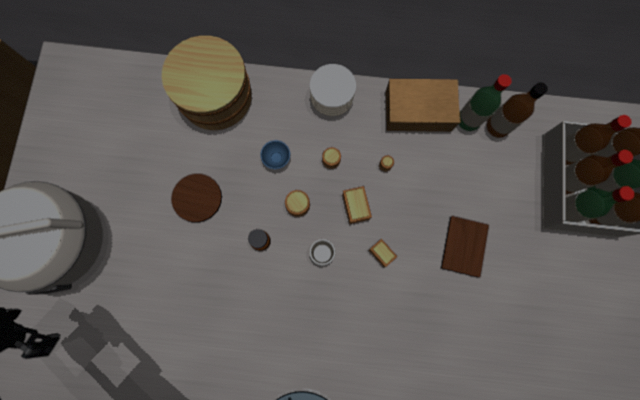

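View pics/side0.png

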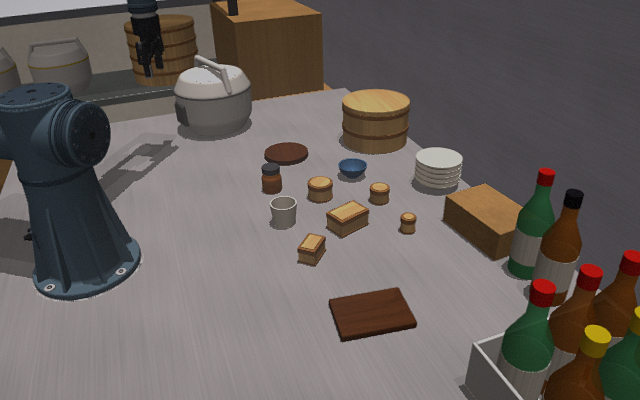

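The top view shows all five boxes: large round (297,203), medium round (331,157), small round (387,163), large long (357,205) and small long (383,253). It also shows the round board (196,198), long board (466,246), jar (260,240), cup (321,252) and bowl (276,155). The side view agrees.

```bash
cat > h.py <<'E'
from bench import ctrl
import cv2,numpy as np
H=dict(round_large=.045,round_medium=.04,round_small=.04,long_large=.045,long_small=.04,round_board=.015,long_board=.015,jar=.07,cup=.055,bowl=.035)
def world(n,d,m):
    c=ctrl.get_calibration(n);v,u=np.nonzero(m&(d>0));z=d[v,u].astype(float)
    p=cv2.undistortPoints(np.c_[u,v].astype(float).reshape(-1,1,2),c['intrinsics'],c['D']).reshape(-1,2)
    return (np.c_[p*z[:,None],z]-c['t'])@c['R']
def onplane(n,uv,h):
    c=ctrl.get_calibration(n)
    p=cv2.undistortPoints(np.asarray(uv,float).reshape(-1,1,2),c['intrinsics'],c['D']).reshape(-1,2)
    r=np.c_[p,np.ones(len(p))]@c['R'];o=-c['R'].T@c['t']
    return (o+r*((h-o[2])/r[:,2])[:,None])
def measure(n,name,d,base=0,verbose=1):
    out=[]
    for s in ctrl.silhouettes(name,n)[:2]:
        P=world(n,d,s['pixels']);zt=base+H[name]
        if len(P)<5: continue
        T=P[abs(P[:,2]-zt)<.008]
        if len(T)<5: print(name,n,'few top',len(T),P.mean(0)); continue
        xy=T[:,:2].astype(np.float32)
        (cx,cy),(w,h),a=cv2.minAreaRect(xy)
        (ex,ey),r=cv2.minEnclosingCircle(xy)
        if w<h:a+=90;w,h=h,w
        print(name,n,'p%.2f'%s['p'],'n',len(T),'z%.3f'%np.median(T[:,2]),'mean',xy.mean(0).round(4),'rect',np.round([cx,cy,w,h],4),'ang %.1f'%((a+90)%180-90),'circ',np.round([ex,ey,r],4))
E
python3 - <<'E'
from h import *
for n in("top","side"):
    p,d=ctrl.camera(n)
    for k in H: measure(n,k,d)
E
```

```text
round_large top p0.88 n 437 z0.044 mean [0.5573 0.0763] rect [0.5578 0.0757 0.0599 0.0556] ang 6.5 circ [0.5587 0.0764 0.0311]
round_medium top p0.73 n 258 z0.039 mean [0.6889 0.0023] rect [0.69   0.0018 0.0463 0.0444] ang 6.2 circ [0.6895 0.0029 0.0241]
round_small top p0.74 n 127 z0.039 mean [ 0.6907 -0.1414] rect [ 0.6906 -0.1405  0.0312  0.031 ] ang -87.3 circ [ 0.6921 -0.1422  0.0174]
long_large top p0.70 n 724 z0.044 mean [ 0.5714 -0.0747] rect [ 0.5723 -0.0748  0.0843  0.0559] ang 18.8 circ [ 0.5715 -0.0743  0.0483]
long_small top p0.69 n 390 z0.039 mean [ 0.4576 -0.1514] rect [ 0.4581 -0.152   0.0593  0.0407] ang 47.5 circ [ 0.459  -0.152   0.0339]
long_small top p0.61 n 62 z0.041 mean [0.447  0.1463] rect [0.4498 0.1505 0.0503 0.0306] ang -30.2 circ [0.4544 0.1589 0.0256]
round_board top p0.62 n 1929 z0.014 mean [0.5472 0.34  ] rect [0.5481 0.3407 0.1292 0.1272] ang 71.5 circ [0.5485 0.3409 0.0657]
jar top p0.84 n 278 z0.070 mean [0.4543 0.1586] rect [0.454  0.1588 0.0439 0.0431] ang -37.9 circ [0.4547 0.1592 0.023 ]
cup top p0.94 n 98 z0.054 mean [ 4.466e-01 -2.000e-04] rec
[... 1100 characters left out ...]
0505  0.0484] ang 58.8 circ [ 6.92e-01 -4.00e-04  2.79e-02]
round_board side p0.70 n 714 z0.017 mean [0.5461 0.33  ] rect [0.5485 0.3407 0.1335 0.1218] ang 75.4 circ [0.5508 0.3394 0.0675]
long_board side p0.77 n 3132 z0.016 mean [ 0.4978 -0.3695] rect [ 0.5008 -0.3637  0.1397  0.1017] ang -7.4 circ [ 0.5002 -0.3648  0.083 ]
jar side p0.91 n 169 z0.071 mean [0.4548 0.153 ] rect [0.4553 0.1569 0.0464 0.0461] ang -23.4 circ [0.4551 0.1575 0.0252]
cup side p0.76 n 230 z0.053 mean [ 0.4418 -0.0019] rect [ 0.4423 -0.0018  0.0669  0.0608] ang 73.1 circ [ 0.4415 -0.0019  0.034 ]
bowl side p0.60 n 184 z0.032 mean [0.6834 0.1475] rect [0.6817 0.1486 0.079  0.0739] ang 73.6 circ [0.6818 0.1479 0.0415]
```

```bash
cat >> h.py <<'E'
from scipy.spatial.transform import Rotation as Ro
def go(x,y,z,yaw=None):
    "remaining move: turn (units 6deg) first, then shift units in the tool axes after that turn (tool straight down)"
    o=ctrl.get_obs();q=o['eef_rot'];R=Ro.from_quat([q[1],q[2],q[3],q[0]])
    M=R.as_matrix();cy=np.degrees(np.arctan2(M[1,0],M[0,0]))
    if yaw is None:yaw=cy
    else: yaw=cy+(yaw-cy+90)%180-90
    c,s=np.cos(np.radians(yaw)),np.sin(np.radians(yaw))
    T=np.array([[c,0,-s],[s,0,c],[0,-1,0]])
    rv=(R.inv()*Ro.from_matrix(T)).as_rotvec(degrees=True)/6
    sh=T.T@(np.array([x,y,z])-o['eef_pos'])/.03
    print('t%.2f'%o['time_s'],'pos',o['eef_pos'].round(4),'yaw %.1f'%cy,'q6 %.2f'%o['q'][5],'open %.3f'%o['opening'],'F',o['wrist_force'].round(1))
    print(' turn',rv.round(2),'shift',sh.round(2))
E
python3 - <<'E'
from h import *
p,d=ctrl.camera("top")
go(.558,.0765,.13); go(.558,.0765,.13,90);go(.558,.0765,.13,0)
measure("top","long_board",d)
hsv=cv2.cvtColor(p,cv2.COLOR_BGR2HSV)
m=np.zeros(d.shape,bool);m[205:290,430:500]=1
P=world("top",d,m);T=P[(P[:,2]>.009)&(P[:,2]<.025)];print(len(T),cv2.minAreaRect(T[:,:2].astype(np.float32)))
E
```

```text
t1.25 pos [0.2259 0.5288 0.2313] yaw 66.9 q6 -0.21 open 1.000 F [0.1 0.  0.6]
 turn [ 0.  0. -0.] shift [ -9.51   3.38 -16.1 ]
t1.25 pos [0.2259 0.5288 0.2313] yaw 66.9 q6 -0.21 open 1.000 F [0.1 0.  0.6]
 turn [ 0.   -3.86 -0.  ] shift [-15.08   3.38 -11.07]
t1.25 pos [0.2259 0.5288 0.2313] yaw 66.9 q6 -0.21 open 1.000 F [0.1 0.  0.6]
 turn [ 0.   11.14  0.  ] shift [ 11.07   3.38 -15.08]
2149 ((0.5003389120101929, -0.3616357743740082), (0.10165747255086899, 0.13988405466079712), 82.89105987548828)
```

Request:
{"api": "step_arm", "payload": {
  "commands": [
    [0,0,0,-0.5,0.2,-0.9,1],
    [0,0,0,-0.6,0.2,-1,1],
    [0,0,0,-0.6,0.2,-1,1],
    [0,0,0,-0.6,0.2,-1,1],
    [0,0,0,-0.6,0.2,-1,1],
    [0,0,0,-0.6,0.2,-1,1],
    [0,0,0,-0.6,0.2,-1,1],
    [0,0,0,-0.6,0.2,-1,1],
    [0,0,0,-0.6,0.2,-1,1],
    [0,0,0,-0.6,0.2,-1,1]
  ]
}}

```text
time_s: 2.3
eef_pos: [0.4303, 0.2481, 0.1713]
eef_rot: [-0.59, 0.59, 0.39, -0.389]
wrist_force: [-0.1, 0.1, 0.1]
opening: 1.0
```

Request:
{"api": "step_arm", "payload": {
  "commands": [
    [0,0,0,-0.6,0.2,-1,1],
    [0,0,0,-0.6,0.2,-1,1],
    [0,0,0,-0.6,0.2,-1,1],
    [0,0,0,-0.6,0.2,-1,1],
    [0,0,0,-0.6,0.2,-1,1],
    [0,0,0,-0.5,0.4,-1,1],
    [0,0,0,0,0,-0.2,1],
    [0,0,0,0,0,0,1],
    [0,0,0,0,0,0,1]
  ]
}}

```text
time_s: 3.2
eef_pos: [0.5588, 0.0804, 0.1294]
eef_rot: [0.59, -0.59, -0.39, 0.39]
wrist_force: [-0.1, 0.3, -0.2]
opening: 1.002
```

```bash
python3 - <<'E'
from h import *
go(.558,.0765,.006)
E
```

```text
t3.20 pos [0.5588 0.0804 0.1294] yaw 66.9 q6 -1.24 open 1.002 F [-0.1  0.3 -0.2]
 turn [-0.01  0.    0.  ] shift [-0.13  4.11 -0.03]
```

Request:
{"api": "step_arm", "payload": {
  "commands": [
    [0,0,0,-0.13,0.6,-0.03,1],
    [0,0,0,0,0.8,0,1],
    [0,0,0,0,0.8,0,1],
    [0,0,0,0,0.7,0,1],
    [0,0,0,0,0.7,0,1],
    [0,0,0,0,0.5,0,1],
    [0,0,0,0,0,0,1],
    [0,0,0,0,0,0,1]
  ]
}}

```text
time_s: 4.0
eef_pos: [0.5586, 0.0763, 0.0068]
eef_rot: [-0.59, 0.59, 0.39, -0.39]
wrist_force: [0.8, 0.0, 0.3]
opening: 1.003
```

Request:
{"api": "step_arm", "payload": {
  "commands": [
    [0,0,0,0,0,0,0],
    [0,0,0,0,0,0,0],
    [0,0,0,0,0,0,0],
    [0,0,0,0,0,0,0],
    [0,0,0,0,0,0,0],
    [0,0,0,0,0,0,0],
    [0,0,0,0,0,0,0]
  ]
}}

```text
time_s: 4.7
eef_pos: [0.56, 0.0758, 0.0081]
eef_rot: [-0.59, 0.591, 0.39, -0.389]
wrist_force: [-0.4, 0.8, 6.5]
opening: 0.738
```

```bash
python3 - <<'E'
from h import *
go(.558,.0765,.006)
p,d=ctrl.camera("side");cv2.imwrite("pics/s1.png",cv2.resize(p[100:300,200:480],None,fx=2.8,fy=2.8))
E
```

```text
t4.70 pos [0.56   0.0758 0.0081] yaw 66.9 q6 -1.24 open 0.738 F [-0.4  0.8  6.5]
 turn [ 0.03 -0.    0.01] shift [-0.    0.07  0.07]
```

View pics/s1.png

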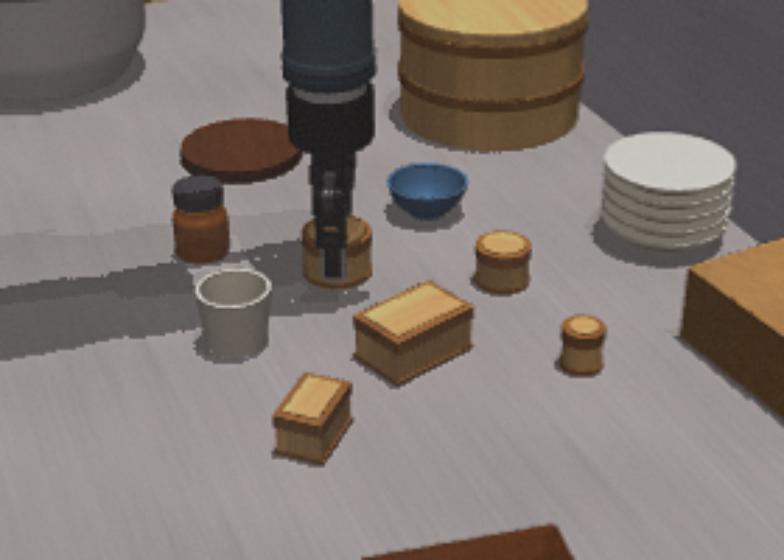

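Gripped (opening 0.738, about 63 mm). I'm lifting now.

Request:
{"api": "step_arm", "payload": {
  "commands": [
    [0,0,0,0,-0.3,0,0],
    [0,0,0,0,-0.6,0,0],
    [0,0,0,0,-0.8,0,0],
    [0,0,0,0,-0.8,0,0],
    [0,0,0,0,-0.8,0,0],
    [0,0,0,0,-0.4,0,0],
    [0,0,0,0,0,0,0]
  ]
}}

```text
time_s: 5.45
eef_pos: [0.56, 0.0756, 0.1195]
eef_rot: [-0.589, 0.591, 0.391, -0.388]
wrist_force: [0.5, 0.0, -2.2]
opening: 0.732
```

```bash
python3 - <<'E'
from h import *
go(.548,.3407,.119)
E
```

```text
t5.45 pos [0.56   0.0756 0.1195] yaw 66.9 q6 -1.24 open 0.732 F [ 0.5  0.  -2.2]
 turn [ 0.04 -0.    0.01] shift [7.97 0.02 3.84]
```

Request:
{"api": "step_arm", "payload": {
  "commands": [
    [0,0,0,0.4,0,0.2,0],
    [0,0,0,0.8,0,0.4,0],
    [0,0,0,0.9,0,0.4,0],
    [0,0,0,0.9,0,0.4,0],
    [0,0,0,0.9,0,0.4,0],
    [0,0,0,0.9,0,0.5,0],
    [0,0,0,0.9,0,0.5,0],
    [0,0,0,0.9,0,0.4,0],
    [0,0,0,0.9,0,0.4,0],
    [0,0,0,0.47,0,0.2,0]
  ]
}}

```text
time_s: 6.45
eef_pos: [0.5456, 0.343, 0.1151]
eef_rot: [0.59, -0.589, -0.389, 0.391]
wrist_force: [-0.2, -0.4, -2.2]
opening: 0.735
```

Request:
{"api": "step_arm", "payload": {
  "commands": [
    [0,0,0,0,0,0,0],
    [0,0,0,0,0,0,0],
    [0,0,0,0,0,0,0]
  ]
}}

```text
time_s: 6.75
eef_pos: [0.5475, 0.3392, 0.1166]
eef_rot: [-0.59, 0.59, 0.389, -0.39]
wrist_force: [-0.4, 0.8, -1.6]
opening: 0.737
```

```bash
python3 - <<'E'
from h import *
go(.55,.340,.024)
E
```

```text
t6.75 pos [0.5475 0.3392 0.1166] yaw 66.8 q6 -0.79 open 0.737 F [-0.4  0.8 -1.6]
 turn [-0.01 -0.   -0.01] shift [ 0.06  3.09 -0.07]
```

Request:
{"api": "step_arm", "payload": {
  "commands": [
    [0,0,0,0.06,0.5,-0.07,0],
    [0,0,0,0,0.8,0,0],
    [0,0,0,0,0.8,0,0],
    [0,0,0,0,0.6,0,0],
    [0,0,0,0,0.3,0,0],
    [0,0,0,0,0,0,0],
    [0,0,0,0,0,0,0],
    [0,0,0,0,0,0,0]
  ]
}}

```text
time_s: 7.55
eef_pos: [0.5514, 0.3416, 0.0287]
eef_rot: [-0.59, 0.59, 0.39, -0.389]
wrist_force: [-0.5, -0.2, -2.3]
opening: 0.736
```

Request:
{"api": "step_arm", "payload": {
  "commands": [
    [0,0,0,0,0.07,0,0],
    [0,0,0,0,0,0,0],
    [0,0,0,0,0,0,0]
  ]
}}

```text
time_s: 7.85
eef_pos: [0.5504, 0.3413, 0.0255]
eef_rot: [-0.59, 0.59, 0.39, -0.389]
wrist_force: [0.4, 1.3, -1.8]
opening: 0.734
```

Request:
{"api": "step_arm", "payload": {
  "commands": [
    [0,0,0,0,0.05,0,0],
    [0,0,0,0,0,0,0],
    [0,0,0,0,0,0,0]
  ]
}}

```text
time_s: 8.15
eef_pos: [0.5502, 0.3412, 0.0236]
eef_rot: [0.59, -0.59, -0.39, 0.39]
wrist_force: [-0.0, 0.3, -2.5]
opening: 0.736
```

Request:
{"api": "step_arm", "payload": {
  "commands": [
    [0,0,0,0,0.05,0,0],
    [0,0,0,0,0,0,0],
    [0,0,0,0,0,0,0]
  ]
}}

```text
time_s: 8.45
eef_pos: [0.5504, 0.3413, 0.0231]
eef_rot: [-0.59, 0.59, 0.39, -0.39]
wrist_force: [-2.8, -1.6, 5.3]
opening: 0.736
```

Contact at z = 0.023, as expected. Releasing and retreating.

Request:
{"api": "step_arm", "payload": {
  "commands": [
    [0,0,0,0,0,0,1],
    [0,0,0,0,0,0,1],
    [0,0,0,0,0,0,1],
    [0,0,0,0,0,0,1],
    [0,0,0,0,-0.5,0,1],
    [0,0,0,0,-0.8,0,1],
    [0,0,0,0,-1,0,1],
    [0,0,0,0,-1,0,1],
    [0,0,0,0,-0.6,0,1],
    [0,0,0,0,0,0,1]
  ]
}}

```text
time_s: 9.45
eef_pos: [0.5528, 0.3423, 0.1442]
eef_rot: [-0.589, 0.591, 0.392, -0.387]
wrist_force: [0.8, 0.5, -0.3]
opening: 1.0
```

```bash
python3 - <<'E'
from h import *
go(.690,.0015,.13)
E
```

```text
t9.45 pos [0.5528 0.3423 0.1442] yaw 66.9 q6 -0.79 open 1.000 F [ 0.8  0.5 -0.3]
 turn [ 0.05 -0.    0.05] shift [-8.65  0.47 -8.67]
```

Request:
{"api": "step_arm", "payload": {
  "commands": [
    [0,0,0,-0.5,0,-0.5,1],
    [0,0,0,-0.9,0,-0.9,1],
    [0,0,0,-0.9,0,-0.9,1],
    [0,0,0,-0.9,0,-0.9,1],
    [0,0,0,-0.9,0,-0.9,1],
    [0,0,0,-0.9,0,-0.9,1],
    [0,0,0,-0.9,0,-0.9,1],
    [0,0,0,-0.9,0,-0.9,1],
    [0,0,0,-0.9,0,-0.9,1],
    [0,0,0,-0.6,0,-0.6,1]
  ]
}}

```text
time_s: 10.45
eef_pos: [0.6815, 0.0117, 0.138]
eef_rot: [0.591, -0.59, -0.389, 0.39]
wrist_force: [-0.1, 0.2, -0.5]
opening: 1.002
```

Request:
{"api": "step_arm", "payload": {
  "commands": [
    [0,0,0,-0.35,0.4,-0.37,1],
    [0,0,0,0,0,0,1],
    [0,0,0,0,0,0,1],
    [0,0,0,0,0,0,1]
  ]
}}

```text
time_s: 10.85
eef_pos: [0.6869, 0.0021, 0.1267]
eef_rot: [0.59, -0.589, -0.39, 0.39]
wrist_force: [0.1, -0.7, -0.7]
opening: 0.995
```

```bash
python3 - <<'E'
from h import *
go(.690,.0015,.007)
p,d=ctrl.camera("top");measure("top","round_large",d,.015)
p,d=ctrl.camera("side");measure("side","round_large",d,.015)
E
```

```text
t10.85 pos [0.6869 0.0021 0.1267] yaw 67.0 q6 -1.34 open 0.995 F [ 0.1 -0.7 -0.7]
 turn [-0.01  0.    0.  ] shift [ 0.02  3.99 -0.1 ]
round_large top p0.83 n 511 z0.059 mean [0.5494 0.339 ] rect [0.5495 0.3393 0.0626 0.0624] ang 88.8 circ [0.5496 0.34   0.0321]
round_large side p0.57 n 207 z0.061 mean [0.5489 0.3318] rect [0.5483 0.3362 0.0648 0.061 ] ang -38.5 circ [0.5479 0.3372 0.0351]
```

Request:
{"api": "step_arm", "payload": {
  "commands": [
    [0,0,0,0.02,0.6,-0.08,1],
    [0,0,0,0,0.8,0,1],
    [0,0,0,0,0.8,0,1],
    [0,0,0,0,0.7,0,1],
    [0,0,0,0,0.7,0,1],
    [0,0,0,0,0.4,0,1],
    [0,0,0,0,0,0,1],
    [0,0,0,0,0,0,1]
  ]
}}

```text
time_s: 11.85
eef_pos: [0.6901, 0.0001, 0.0072]
eef_rot: [0.59, -0.59, -0.39, 0.39]
wrist_force: [0.2, -0.4, 0.5]
opening: 1.0
```

Request:
{"api": "step_arm", "payload": {
  "commands": [
    [0,0,0,0,0,0,0],
    [0,0,0,0,0,0,0],
    [0,0,0,0,0,0,0],
    [0,0,0,0,0,0,0],
    [0,0,0,0,0,0,0],
    [0,0,0,0,0,0,0],
    [0,0,0,0,0,0,0],
    [0,0,0,0,0,0,0]
  ]
}}

```text
time_s: 12.65
eef_pos: [0.6912, -0.0001, 0.0089]
eef_rot: [-0.589, 0.591, 0.39, -0.389]
wrist_force: [-0.4, -0.3, 6.6]
opening: 0.566
```

```bash
python3 - <<'E'
from h import *
go(.690,.0015,.007)
E
```

```text
t12.65 pos [ 6.912e-01 -1.000e-04  8.900e-03] yaw 66.9 q6 -1.34 open 0.566 F [-0.4 -0.3  6.6]
 turn [ 0.03 -0.    0.01] shift [0.03 0.06 0.06]
```

Request:
{"api": "step_arm", "payload": {
  "commands": [
    [0,0,0,0,-0.3,0,0],
    [0,0,0,0,-0.6,0,0],
    [0,0,0,0,-0.8,0,0],
    [0,0,0,0,-0.8,0,0],
    [0,0,0,0,-0.8,0,0],
    [0,0,0,0,-0.8,0,0],
    [0,0,0,0,-0.3,0,0],
    [0,0,0,0,0,0,0]
  ]
}}

```text
time_s: 13.45
eef_pos: [0.6912, -0.0002, 0.1419]
eef_rot: [-0.589, 0.591, 0.391, -0.389]
wrist_force: [-0.1, -0.1, -0.8]
opening: 0.563
```

```bash
python3 - <<'E'
from h import *
go(.5495,.3392,.14)
E
```

```text
t13.45 pos [ 6.912e-01 -2.000e-04  1.419e-01] yaw 66.9 q6 -1.34 open 0.563 F [-0.1 -0.1 -0.8]
 turn [ 0.04 -0.    0.01] shift [8.55 0.06 8.79]
```

Request:
{"api": "step_arm", "payload": {
  "commands": [
    [0,0,0,0.4,0,0.4,0],
    [0,0,0,0.8,0,0.8,0],
    [0,0,0,0.9,0,0.9,0],
    [0,0,0,0.9,0,0.9,0],
    [0,0,0,0.9,0,0.9,0],
    [0,0,0,0.9,0,0.9,0],
    [0,0,0,0.9,0,0.9,0],
    [0,0,0,0.9,0,0.9,0],
    [0,0,0,0.9,0,0.9,0],
    [0,0,0,0.7,0,0.8,0]
  ]
}}

```text
time_s: 14.45
eef_pos: [0.5546, 0.3263, 0.1371]
eef_rot: [0.59, -0.589, -0.389, 0.391]
wrist_force: [-0.1, 0.6, -0.7]
opening: 0.568
```

Request:
{"api": "step_arm", "payload": {
  "commands": [
    [0,0,0,0.35,0,0.45,0],
    [0,0,0,0,0,0,0],
    [0,0,0,0,0,0,0],
    [0,0,0,0,0,0,0]
  ]
}}

```text
time_s: 14.85
eef_pos: [0.5497, 0.3378, 0.1387]
eef_rot: [-0.59, 0.59, 0.389, -0.39]
wrist_force: [-0.4, -0.1, -1.4]
opening: 0.564
```

```bash
python3 - <<'E'
from h import *
go(.5505,.339,.070)
p,d=ctrl.camera("top")
s=ctrl.silhouettes("round_medium","top")
for k in s[:2]:
  P=world("top",d,k['pixels']);print(k['p'],len(P),np.median(P,0),P.min(0),P.max(0))
E
```

```text
t14.85 pos [0.5497 0.3378 0.1387] yaw 66.8 q6 -0.80 open 0.564 F [-0.4 -0.1 -1.4]
 turn [-0.   -0.   -0.01] shift [ 0.05  2.29 -0.01]
```

Request:
{"api": "step_arm", "payload": {
  "commands": [
    [0,0,0,0.04,0.4,0,0],
    [0,0,0,0,0.6,0,0],
    [0,0,0,0,0.6,0,0],
    [0,0,0,0,0.4,0,0],
    [0,0,0,0,0.2,0,0],
    [0,0,0,0,0,0,0],
    [0,0,0,0,0,0,0],
    [0,0,0,0,0,0,0]
  ]
}}

```text
time_s: 15.75
eef_pos: [0.5506, 0.3404, 0.0743]
eef_rot: [-0.59, 0.59, 0.39, -0.389]
wrist_force: [-0.7, -0.3, -1.4]
opening: 0.568
```

Request:
{"api": "step_arm", "payload": {
  "commands": [
    [0,0,0,0,0.07,0,0],
    [0,0,0,0,0,0,0],
    [0,0,0,0,0,0,0]
  ]
}}

```text
time_s: 16.05
eef_pos: [0.5499, 0.3402, 0.0713]
eef_rot: [-0.59, 0.59, 0.39, -0.389]
wrist_force: [-0.5, -0.4, -1.2]
opening: 0.568
```

Request:
{"api": "step_arm", "payload": {
  "commands": [
    [0,0,0,0,0.05,0,0],
    [0,0,0,0,0,0,0],
    [0,0,0,0,0,0,0]
  ]
}}

```text
time_s: 16.35
eef_pos: [0.5498, 0.3401, 0.0695]
eef_rot: [0.59, -0.59, -0.39, 0.39]
wrist_force: [0.4, -0.1, -0.8]
opening: 0.567
```

Request:
{"api": "step_arm", "payload": {
  "commands": [
    [0,0,0,0,0.05,0,0],
    [0,0,0,0,0,0,0],
    [0,0,0,0,0,0,0]
  ]
}}

```text
time_s: 16.65
eef_pos: [0.55, 0.3402, 0.069]
eef_rot: [-0.59, 0.59, 0.39, -0.389]
wrist_force: [-2.7, -1.7, 6.0]
opening: 0.566
```

Contact. Releasing.

Request:
{"api": "step_arm", "payload": {
  "commands": [
    [0,0,0,0,0,0,1],
    [0,0,0,0,0,0,1],
    [0,0,0,0,0,0,1],
    [0,0,0,0,0,0,1],
    [0,0,0,0,0,0,1],
    [0,0,0,0,-0.5,0,1],
    [0,0,0,0,-0.8,0,1],
    [0,0,0,0,-1,0,1],
    [0,0,0,0,-0.6,0,1],
    [0,0,0,0,0,0,1]
  ]
}}

```text
time_s: 17.65
eef_pos: [0.5523, 0.3412, 0.1601]
eef_rot: [-0.59, 0.591, 0.392, -0.387]
wrist_force: [-0.2, 0.4, 0.6]
opening: 1.001
```

```bash
python3 - <<'E'
from h import *
go(.6925,-.143,.13)
E
```

```text
t17.65 pos [0.5523 0.3412 0.1601] yaw 66.9 q6 -0.80 open 1.001 F [-0.2  0.4  0.6]
 turn [ 0.05 -0.    0.05] shift [-13.01   1.   -10.64]
```

Request:
{"api": "step_arm", "payload": {
  "commands": [
    [0,0,0,-0.5,0,-0.4,1],
    [0,0,0,-1,0,-0.8,1],
    [0,0,0,-1,0,-0.8,1],
    [0,0,0,-1,0,-0.8,1],
    [0,0,0,-1,0,-0.8,1],
    [0,0,0,-1,0,-0.8,1],
    [0,0,0,-1,0,-0.8,1],
    [0,0,0,-1,0,-0.8,1],
    [0,0,0,-1,0,-0.8,1],
    [0,0,0,-1,0,-0.8,1]
  ]
}}

```text
time_s: 18.65
eef_pos: [0.6471, -0.013, 0.1542]
eef_rot: [0.591, -0.59, -0.389, 0.39]
wrist_force: [0.1, 0.6, -0.1]
opening: 1.0
```

Request:
{"api": "step_arm", "payload": {
  "commands": [
    [0,0,0,-1,0,-0.9,1],
    [0,0,0,-1,0,-0.9,1],
    [0,0,0,-1,0.4,-0.8,1],
    [0,0,0,-0.5,0.5,-0.4,1],
    [0,0,0,0,0,0,1],
    [0,0,0,0,0,0,1],
    [0,0,0,0,0,0,1]
  ]
}}

```text
time_s: 19.35
eef_pos: [0.689, -0.1422, 0.1283]
eef_rot: [0.59, -0.59, -0.39, 0.39]
wrist_force: [-0.3, -0.2, -0.4]
opening: 0.998
```

```bash
python3 - <<'E'
from h import *
go(.6925,-.143,.007)
p,d=ctrl.camera("top");measure("top","round_medium",d,.06)
cv2.imwrite("pics/t2.png",p)
p,d=ctrl.camera("side");measure("side","round_medium",d,.06)
cv2.imwrite("pics/s2.png",p)
E
```

```text
t19.35 pos [ 0.689  -0.1422  0.1283] yaw 66.9 q6 -1.54 open 0.998 F [-0.3 -0.2 -0.4]
 turn [-0.  0.  0.] shift [ 0.02  4.04 -0.12]
round_medium top p0.67 n 322 z0.099 mean [0.5485 0.3379] rect [0.5488 0.3383 0.0487 0.0451] ang 53.4 circ [0.5484 0.3389 0.0251]
round_medium side p0.77 n 140 z0.101 mean [0.5477 0.3316] rect [0.5492 0.3376 0.052  0.0481] ang -85.7 circ [0.5479 0.3371 0.0273]
round_medium side few top 0 [0.45255273 0.14366653 0.04588967]
```

View pics/s2.png

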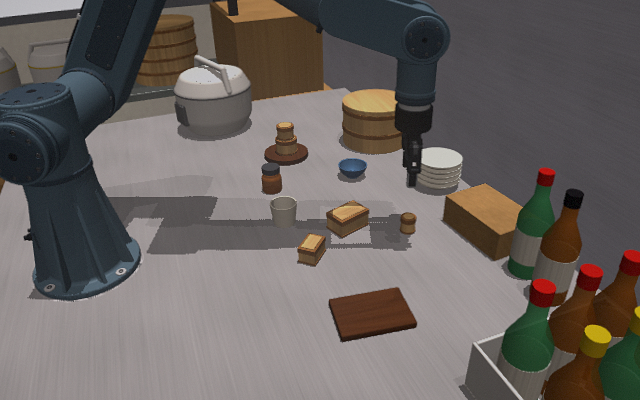

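The side view shows large and medium stacked on the round board at about (285,140), with the gripper above the small round box at (408,222). The medium box is about 1 mm off the large one's centre. Descending.

Request:
{"api": "step_arm", "payload": {
  "commands": [
    [0,0,0,0.02,0.6,-0.1,1],
    [0,0,0,0,0.8,0,1],
    [0,0,0,0,0.8,0,1],
    [0,0,0,0,0.7,0,1],
    [0,0,0,0,0.7,0,1],
    [0,0,0,0,0.4,0,1],
    [0,0,0,0,0,0,1],
    [0,0,0,0,0,0,1]
  ]
}}

```text
time_s: 20.35
eef_pos: [0.6922, -0.1441, 0.0081]
eef_rot: [-0.59, 0.59, 0.39, -0.39]
wrist_force: [0.4, -0.0, -0.0]
opening: 0.996
```

Request:
{"api": "step_arm", "payload": {
  "commands": [
    [0,0,0,0,0,0,0],
    [0,0,0,0,0,0,0],
    [0,0,0,0,0,0,0],
    [0,0,0,0,0,0,0],
    [0,0,0,0,0,0,0],
    [0,0,0,0,0,0,0],
    [0,0,0,0,0,0,0],
    [0,0,0,0,0,0,0],
    [0,0,0,0,0,0,0]
  ]
}}

```text
time_s: 21.25
eef_pos: [0.6928, -0.1444, 0.0093]
eef_rot: [-0.59, 0.591, 0.39, -0.389]
wrist_force: [0.1, -0.2, 6.1]
opening: 0.406
```

```bash
python3 - <<'E'
from h import *
go(.6925,-.143,.007)
E
```

```text
t21.25 pos [ 0.6928 -0.1444  0.0093] yaw 66.9 q6 -1.54 open 0.406 F [ 0.1 -0.2  6.1]
 turn [ 0.02 -0.    0.  ] shift [0.04 0.08 0.03]
```

Request:
{"api": "step_arm", "payload": {
  "commands": [
    [0,0,0,0,-0.3,0,0],
    [0,0,0,0,-0.6,0,0],
    [0,0,0,0,-0.9,0,0],
    [0,0,0,0,-0.9,0,0],
    [0,0,0,0,-0.9,0,0],
    [0,0,0,0,-0.9,0,0],
    [0,0,0,0,-0.8,0,0],
    [0,0,0,0,-0.3,0,0],
    [0,0,0,0,0,0,0]
  ]
}}

```text
time_s: 22.15
eef_pos: [0.693, -0.1444, 0.1787]
eef_rot: [-0.589, 0.591, 0.39, -0.389]
wrist_force: [0.3, 0.2, -0.8]
opening: 0.406
```

```bash
python3 - <<'E'
from h import *
go(.549,.3385,.175)
E
```

```text
t22.15 pos [ 0.693  -0.1444  0.1787] yaw 66.9 q6 -1.54 open 0.406 F [ 0.3  0.2 -0.8]
 turn [ 0.04 -0.    0.  ] shift [12.92  0.12 10.74]
```

Request:
{"api": "step_arm", "payload": {
  "commands": [
    [0,0,0,0.4,0,0.3,0],
    [0,0,0,0.8,0,0.7,0],
    [0,0,0,1,0,0.8,0],
    [0,0,0,1,0,0.8,0],
    [0,0,0,1,0,0.8,0],
    [0,0,0,1,0,0.8,0],
    [0,0,0,1,0,0.8,0],
    [0,0,0,1,0,0.8,0],
    [0,0,0,1,0,0.9,0],
    [0,0,0,1,0,0.9,0]
  ]
}}

```text
time_s: 23.15
eef_pos: [0.5881, 0.2014, 0.1738]
eef_rot: [0.591, -0.589, -0.388, 0.391]
wrist_force: [0.9, 0.0, -1.2]
opening: 0.404
```

Request:
{"api": "step_arm", "payload": {
  "commands": [
    [0,0,0,1,0,0.8,0],
    [0,0,0,1,0,0.8,0],
    [0,0,0,0.9,0,0.8,0],
    [0,0,0,0.5,0,0.4,0],
    [0,0,0,0.3,0,0.3,0],
    [0,0,0,0,0,0,0],
    [0,0,0,0,0,0,0],
    [0,0,0,0,0,0,0]
  ]
}}

```text
time_s: 23.95
eef_pos: [0.5492, 0.3367, 0.1757]
eef_rot: [-0.59, 0.59, 0.389, -0.389]
wrist_force: [-0.0, -1.0, -0.3]
opening: 0.405
```

```bash
python3 - <<'E'
from h import *
go(.549,.3385,.113)
E
```

```text
t23.95 pos [0.5492 0.3367 0.1757] yaw 66.8 q6 -0.80 open 0.405 F [-0.  -1.  -0.3]
 turn [-0.   -0.   -0.01] shift [0.05 2.09 0.03]
```

Request:
{"api": "step_arm", "payload": {
  "commands": [
    [0,0,0,0,0.4,0,0],
    [0,0,0,0,0.6,0,0],
    [0,0,0,0,0.6,0,0],
    [0,0,0,0,0.3,0,0],
    [0,0,0,0,0.15,0,0],
    [0,0,0,0,0,0,0],
    [0,0,0,0,0,0,0],
    [0,0,0,0,0,0,0]
  ]
}}

```text
time_s: 24.75
eef_pos: [0.5496, 0.3382, 0.1157]
eef_rot: [-0.59, 0.59, 0.39, -0.389]
wrist_force: [0.1, -0.6, 0.1]
opening: 0.398
```

Request:
{"api": "step_arm", "payload": {
  "commands": [
    [0,0,0,0,0.05,0,0],
    [0,0,0,0,0,0,0],
    [0,0,0,0,0,0,0]
  ]
}}

```text
time_s: 25.05
eef_pos: [0.5489, 0.338, 0.1132]
eef_rot: [-0.59, 0.59, 0.39, -0.39]
wrist_force: [0.4, 0.4, -0.9]
opening: 0.405
```

Request:
{"api": "step_arm", "payload": {
  "commands": [
    [0,0,0,0,0.05,0,0],
    [0,0,0,0,0,0,0],
    [0,0,0,0,0,0,0]
  ]
}}

```text
time_s: 25.35
eef_pos: [0.5488, 0.3379, 0.1115]
eef_rot: [0.59, -0.59, -0.389, 0.39]
wrist_force: [0.3, 0.4, -0.4]
opening: 0.407
```

Request:
{"api": "step_arm", "payload": {
  "commands": [
    [0,0,0,0,0.05,0,0],
    [0,0,0,0,0,0,0],
    [0,0,0,0,0,0,0]
  ]
}}

```text
time_s: 25.65
eef_pos: [0.5488, 0.3379, 0.11]
eef_rot: [0.59, -0.59, -0.39, 0.39]
wrist_force: [0.2, 0.7, -1.0]
opening: 0.4
```

Request:
{"api": "step_arm", "payload": {
  "commands": [
    [0,0,0,0,0.04,0,0],
    [0,0,0,0,0,0,0],
    [0,0,0,0,0,0,0]
  ]
}}

```text
time_s: 25.95
eef_pos: [0.5491, 0.338, 0.1093]
eef_rot: [-0.59, 0.59, 0.39, -0.389]
wrist_force: [-0.8, 0.3, 3.3]
opening: 0.41
```

Request:
{"api": "step_arm", "payload": {
  "commands": [
    [0,0,0,0,0,0,1],
    [0,0,0,0,0,0,1],
    [0,0,0,0,0,0,1],
    [0,0,0,0,0,0,1],
    [0,0,0,0,0,0,1],
    [0,0,0,0,-0.5,0,1],
    [0,0,0,0,-0.8,0,1],
    [0,0,0,0,-1,0,1],
    [0,0,0,0,-0.6,0,1],
    [0,0,0,0,0,0,1]
  ]
}}

```text
time_s: 26.95
eef_pos: [0.5511, 0.3389, 0.2009]
eef_rot: [-0.59, 0.591, 0.392, -0.387]
wrist_force: [0.6, 0.5, 0.2]
opening: 0.999
```

```bash
python3 - <<'E'
from h import *
go(.572,-.0752,.13)
go(.572,-.0752,.13,108.7)
E
```

```text
t26.95 pos [0.5511 0.3389 0.2009] yaw 66.9 q6 -0.80 open 0.999 F [0.6 0.5 0.2]
 turn [ 0.05 -0.    0.05] shift [-12.42   2.36  -6.06]
t26.95 pos [0.5511 0.3389 0.2009] yaw 66.9 q6 -0.80 open 0.999 F [0.6 0.5 0.2]
 turn [ 0.07 -6.97  0.03] shift [-13.3    2.36   3.77]
```

Request:
{"api": "step_arm", "payload": {
  "commands": [
    [0,0,0,-0.5,0,-0.2,1],
    [0,0,0,-1,0,-0.5,1],
    [0,0,0,-1,0,-0.5,1],
    [0,0,0,-1,0,-0.5,1],
    [0,0,0,-1,0,-0.5,1],
    [0,0,0,-1,0.2,-0.5,1],
    [0,0,0,-1,0.2,-0.5,1],
    [0,0,0,-1,0.2,-0.5,1],
    [0,0,0,-1,0.2,-0.5,1],
    [0,0,0,-1,0.2,-0.5,1]
  ]
}}

```text
time_s: 27.95
eef_pos: [0.5648, 0.0184, 0.164]
eef_rot: [0.591, -0.59, -0.389, 0.39]
wrist_force: [0.4, 0.7, -0.4]
opening: 0.998
```

Request:
{"api": "step_arm", "payload": {
  "commands": [
    [0,0,0,-1,0.2,-0.5,1],
    [0,0,0,-1,0.3,-0.4,1],
    [0,0,0,-0.9,0.3,-0.4,1],
    [0,-1,0,0,0.2,0,1],
    [0,-1,0,0,0,0,1],
    [0,-1,0,0,0,0,1],
    [0,-1,0,0,0,0,1],
    [0,-1,0,0,0,0,1],
    [0,-1,0,0,0,0,1],
    [0,-1,0,0,0,0,1]
  ]
}}

```text
time_s: 28.95
eef_pos: [0.5664, -0.0753, 0.1341]
eef_rot: [0.411, -0.409, -0.576, 0.576]
wrist_force: [-0.6, -0.1, -0.5]
opening: 1.0
```

Request:
{"api": "step_arm", "payload": {
  "commands": [
    [0,0,0,0,0,0,1],
    [0,0,0,0,0,0,1],
    [0,0,0,0,0,0,1]
  ]
}}

```text
time_s: 29.25
eef_pos: [0.5676, -0.0751, 0.1353]
eef_rot: [0.412, -0.412, -0.575, 0.575]
wrist_force: [-0.0, 0.6, 0.3]
opening: 0.998
```

```bash
python3 - <<'E'
from h import *
go(.572,-.0752,.007,108.7)
p,d=ctrl.camera("top");measure("top","round_small",d,.1);measure("top","round_medium",d,.06);measure("top","round_large",d,.015)
cv2.imwrite("pics/t3.png",p)
p,d=ctrl.camera("side");measure("side","round_small",d,.1)
cv2.imwrite("pics/s3.png",p)
E
```

```text
t29.25 pos [ 0.5676 -0.0751  0.1353] yaw 108.7 q6 -2.24 open 0.998 F [-0.   0.6  0.3]
 turn [-0.01  0.01  0.01] shift [-0.05  4.28 -0.14]
round_small top p0.71 n 190 z0.139 mean [0.5484 0.3356] rect [0.5494 0.337  0.0362 0.0323] ang 51.6 circ [0.5492 0.3366 0.0187]
round_medium top p0.55 n 119 z0.098 mean [0.5438 0.33  ] rect [0.5456 0.3331 0.0484 0.0363] ang -30.3 circ [0.5489 0.3389 0.025 ]
round_medium top few top 0 [ 0.44586259 -0.16533843  0.03797833]
round_large top p0.51 n 128 z0.058 mean [0.5423 0.3242] rect [0.5437 0.3287 0.0631 0.0376] ang -28.8 circ [0.549  0.3383 0.0317]
round_small side p0.48 n 61 z0.139 mean [0.5475 0.3261] rect [0.5473 0.3271 0.0284 0.024 ] ang 30.1 circ [0.5481 0.3276 0.0154]
```

View pics/s3.png

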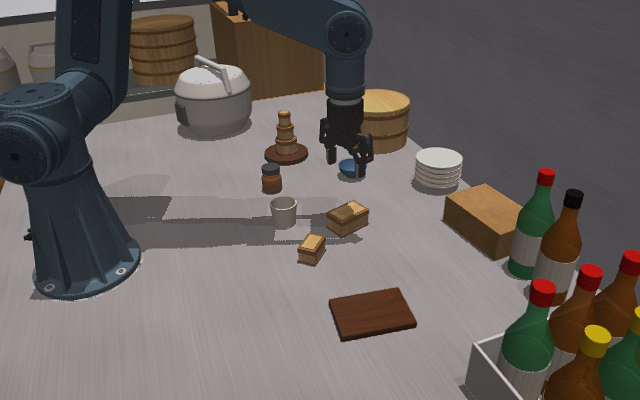

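The side view shows the three-box round tower standing at (285,135), with the small box about 2 mm off centre. Now the large rectangular box.

Request:
{"api": "step_arm", "payload": {
  "commands": [
    [0,0,0,-0.03,0.6,-0.08,1],
    [0,0,0,0,0.8,0,1],
    [0,0,0,0,0.8,0,1],
    [0,0,0,0,0.8,0,1],
    [0,0,0,0,0.8,0,1],
    [0,0,0,0,0.5,0,1],
    [0,0,0,0,0,0,1],
    [0,0,0,0,0,0,1]
  ]
}}

```text
time_s: 30.35
eef_pos: [0.5712, -0.075, 0.0073]
eef_rot: [-0.411, 0.411, 0.575, -0.575]
wrist_force: [-0.2, -0.6, 0.4]
opening: 1.0
```

Request:
{"api": "step_arm", "payload": {
  "commands": [
    [0,0,0,0,0,0,0],
    [0,0,0,0,0,0,0],
    [0,0,0,0,0,0,0],
    [0,0,0,0,0,0,0],
    [0,0,0,0,0,0,0],
    [0,0,0,0,0,0,0],
    [0,0,0,0,0,0,0],
    [0,0,0,0,0,0,0]
  ]
}}

```text
time_s: 31.15
eef_pos: [0.5721, -0.0754, 0.0084]
eef_rot: [-0.41, 0.412, 0.575, -0.575]
wrist_force: [0.0, 0.3, 6.6]
opening: 0.646
```

```bash
python3 - <<'E'
from h import *
go(.572,-.0752,.007,108.7)
E
```

```text
t31.15 pos [ 0.5721 -0.0754  0.0084] yaw 108.9 q6 -2.24 open 0.646 F [0.  0.3 6.6]
 turn [ 0.02  0.03 -0.02] shift [0.01 0.05 0.  ]
```

Request:
{"api": "step_arm", "payload": {
  "commands": [
    [0,0,0,0,-0.3,0,0],
    [0,0,0,0,-0.6,0,0],
    [0,0,0,0,-0.8,0,0],
    [0,0,0,0,-0.8,0,0],
    [0,0,0,0,-0.8,0,0],
    [0,0,0,0,-0.5,0,0],
    [0,0,0,0,0,0,0]
  ]
}}

```text
time_s: 31.85
eef_pos: [0.5723, -0.0754, 0.1235]
eef_rot: [-0.41, 0.413, 0.576, -0.575]
wrist_force: [0.1, -0.2, -1.6]
opening: 0.649
```

```bash
python3 - <<'E'
from h import *
go(.5005,-.3627,.12)
go(.5005,-.3627,.12,82.8)
E
```

```text
t31.85 pos [ 0.5723 -0.0754  0.1235] yaw 108.9 q6 -2.24 open 0.649 F [ 0.1 -0.2 -1.6]
 turn [ 0.03  0.   -0.03] shift [-8.29  0.12  5.36]
t31.85 pos [ 0.5723 -0.0754  0.1235] yaw 108.9 q6 -2.24 open 0.649 F [ 0.1 -0.2 -1.6]
 turn [ 0.04  4.34 -0.02] shift [-9.8   0.12  1.17]
```

Request:
{"api": "step_arm", "payload": {
  "commands": [
    [0,0,0,-0.4,0,0.3,0],
    [0,0,0,-0.8,0,0.5,0],
    [0,0,0,-0.9,0,0.6,0],
    [0,0,0,-0.9,0,0.6,0],
    [0,0,0,-0.9,0,0.6,0],
    [0,0,0,-0.9,0,0.6,0],
    [0,0,0,-0.9,0,0.6,0],
    [0,0,0,-0.9,0,0.6,0],
    [0,0,0,-0.9,0,0.5,0],
    [0,0,0,-0.8,0,0.5,0]
  ]
}}

```text
time_s: 32.85
eef_pos: [0.496, -0.3643, 0.1187]
eef_rot: [-0.413, 0.41, 0.575, -0.575]
wrist_force: [0.3, -0.0, -2.4]
opening: 0.65
```

Request:
{"api": "step_arm", "payload": {
  "commands": [
    [0,0.5,0,0,0,0,0],
    [0,0.8,0,0,0,0,0],
    [0,1,0,0,0,0,0],
    [0,1,0,0,0,0,0],
    [0,0.7,0,0,0,0,0],
    [0,0.34,0,0,0,0,0],
    [0,0,0,0,0,0,0],
    [0,0,0,0,0,0,0],
    [0,0,0,0,0,0,0]
  ]
}}

```text
time_s: 33.75
eef_pos: [0.4975, -0.3629, 0.1201]
eef_rot: [0.531, -0.53, -0.468, 0.468]
wrist_force: [0.1, -0.7, -2.6]
opening: 0.649
```

```bash
python3 - <<'E'
from h import *
go(.5005,-.3627,.027,82.8)
E
```

```text
t33.75 pos [ 0.4975 -0.3629  0.1201] yaw 82.9 q6 -2.27 open 0.649 F [ 0.1 -0.7 -2.6]
 turn [-0.01  0.01  0.01] shift [ 0.02  3.1  -0.1 ]
```

Request:
{"api": "step_arm", "payload": {
  "commands": [
    [0,0,0,0.02,0.5,-0.05,0],
    [0,0,0,0,0.8,0,0],
    [0,0,0,0,0.8,0,0],
    [0,0,0,0,0.6,0,0],
    [0,0,0,0,0.4,0,0],
    [0,0,0,0,0,0,0],
    [0,0,0,0,0,0,0],
    [0,0,0,0,0,0,0]
  ]
}}

```text
time_s: 34.55
eef_pos: [0.5002, -0.3631, 0.0289]
eef_rot: [-0.53, 0.531, 0.468, -0.468]
wrist_force: [0.0, 0.7, -2.0]
opening: 0.65
```

Request:
{"api": "step_arm", "payload": {
  "commands": [
    [0,0,0,0,0.06,0,0],
    [0,0,0,0,0,0,0],
    [0,0,0,0,0,0,0]
  ]
}}

```text
time_s: 34.85
eef_pos: [0.4997, -0.3627, 0.0264]
eef_rot: [-0.53, 0.53, 0.468, -0.468]
wrist_force: [-0.1, -0.1, -2.8]
opening: 0.65
```

Request:
{"api": "step_arm", "payload": {
  "commands": [
    [0,0,0,0,0.05,0,0],
    [0,0,0,0,0,0,0],
    [0,0,0,0,0,0,0]
  ]
}}

```text
time_s: 35.15
eef_pos: [0.4995, -0.3625, 0.0245]
eef_rot: [0.53, -0.53, -0.468, 0.468]
wrist_force: [0.3, -0.1, -2.5]
opening: 0.652
```

Request:
{"api": "step_arm", "payload": {
  "commands": [
    [0,0,0,0,0.05,0,0],
    [0,0,0,0,0,0,0],
    [0,0,0,0,0,0,0]
  ]
}}

```text
time_s: 35.45
eef_pos: [0.4998, -0.3627, 0.0235]
eef_rot: [-0.53, 0.53, 0.468, -0.468]
wrist_force: [-1.8, 1.0, 2.5]
opening: 0.652
```

Request:
{"api": "step_arm", "payload": {
  "commands": [
    [0,0,0,0,0.03,0,0],
    [0,0,0,0,0,0,0],
    [0,0,0,0,0,0,0]
  ]
}}

```text
time_s: 35.75
eef_pos: [0.4998, -0.3628, 0.0235]
eef_rot: [-0.53, 0.53, 0.468, -0.468]
wrist_force: [-4.6, 3.1, 9.4]
opening: 0.645
```

Down on the board. Releasing.

Request:
{"api": "step_arm", "payload": {
  "commands": [
    [0,0,0,0,0,0,1],
    [0,0,0,0,0,0,1],
    [0,0,0,0,0,0,1],
    [0,0,0,0,0,0,1],
    [0,0,0,0,-0.5,0,1],
    [0,0,0,0,-0.8,0,1],
    [0,0,0,0,-1,0,1],
    [0,0,0,0,-1,0,1],
    [0,0,0,0,-0.6,0,1],
    [0,0,0,0,0,0,1]
  ]
}}

```text
time_s: 36.75
eef_pos: [0.5014, -0.3644, 0.1439]
eef_rot: [-0.528, 0.533, 0.468, -0.468]
wrist_force: [-0.8, 0.0, 1.1]
opening: 0.999
```

```bash
python3 - <<'E'
from h import *
go(.4585,-.1525,.13)
go(.4585,-.1525,.13,137.8)
E
```

```text
t36.75 pos [ 0.5014 -0.3644  0.1439] yaw 82.8 q6 -2.27 open 0.999 F [-0.8  0.   1.1]
 turn [ 0.06  0.   -0.05] shift [6.83 0.46 2.3 ]
t36.75 pos [ 0.5014 -0.3644  0.1439] yaw 82.8 q6 -2.27 open 0.999 F [-0.8  0.   1.1]
 turn [ 0.03 -9.16 -0.07] shift [ 5.81  0.46 -4.27]
```

Request:
{"api": "step_arm", "payload": {
  "commands": [
    [0,0,0,0.4,0,0.1,1],
    [0,0,0,0.9,0,0.3,1],
    [0,0,0,0.9,0,0.3,1],
    [0,0,0,0.9,0,0.3,1],
    [0,0,0,0.9,0,0.3,1],
    [0,0,0,0.9,0,0.3,1],
    [0,0,0,0.9,0.2,0.3,1],
    [0,0,0,0.7,0.2,0.3,1],
    [0,0,0,0.3,0,0.1,1],
    [0,-1,0,0,0,0,1]
  ]
}}

```text
time_s: 37.75
eef_pos: [0.4553, -0.1494, 0.1259]
eef_rot: [0.505, -0.503, -0.495, 0.496]
wrist_force: [0.2, -0.2, 0.9]
opening: 1.0
```

Request:
{"api": "step_arm", "payload": {
  "commands": [
    [0,-1,0,0,0,0,1],
    [0,-1,0,0,0,0,1],
    [0,-1,0,0,0,0,1],
    [0,-1,0,0,0,0,1],
    [0,-1,0,0,0,0,1],
    [0,-1,0,0,0,0,1],
    [0,-1,0,0,0,0,1],
    [0,-1,0,0,0,0,1],
    [0,0,0,0,0,0,1],
    [0,0,0,0,0,0,1]
  ]
}}

```text
time_s: 38.75
eef_pos: [0.4563, -0.1514, 0.1267]
eef_rot: [-0.261, 0.261, 0.657, -0.657]
wrist_force: [0.1, 0.4, 0.3]
opening: 1.001
```

```bash
python3 - <<'E'
from h import *
go(.4585,-.1525,.007,137.8)
p,d=ctrl.camera("top");measure("top","long_large",d,.015)
cv2.imwrite("pics/t4.png",p)
p,d=ctrl.camera("side");measure("side","long_large",d,.015);measure("side","long_board",d);measure("side","long_small",d)
E
```

```text
t38.75 pos [ 0.4563 -0.1514  0.1267] yaw 136.7 q6 -2.95 open 1.001 F [0.1 0.4 0.3]
 turn [-0.   -0.19  0.01] shift [-0.08  3.99 -0.02]
long_large top p0.73 n 509 z0.060 mean [ 0.4994 -0.3707] rect [ 0.5004 -0.363   0.0837  0.0549] ang -6.2 circ [ 0.501  -0.3629  0.0482]
long_large side p0.91 n 1163 z0.060 mean [ 0.4994 -0.3685] rect [ 0.5016 -0.3641  0.0855  0.0597] ang -7.2 circ [ 0.501  -0.3656  0.0495]
long_board side p0.93 n 1710 z0.016 mean [ 0.4876 -0.3829] rect [ 0.5006 -0.3641  0.1409  0.1016] ang -8.1 circ [ 0.4996 -0.3663  0.083 ]
long_board side p0.41 n 164 z0.014 mean [ 0.4532 -0.1705] rect [ 0.462  -0.1687  0.0649  0.0325] ang 14.0 circ [ 0.4591 -0.1565  0.0326]
long_small side p0.91 n 403 z0.040 mean [ 0.4571 -0.1582] rect [ 0.4597 -0.1528  0.0647  0.0406] ang 47.1 circ [ 0.4596 -0.1535  0.0361]
```

View pics/t4.png

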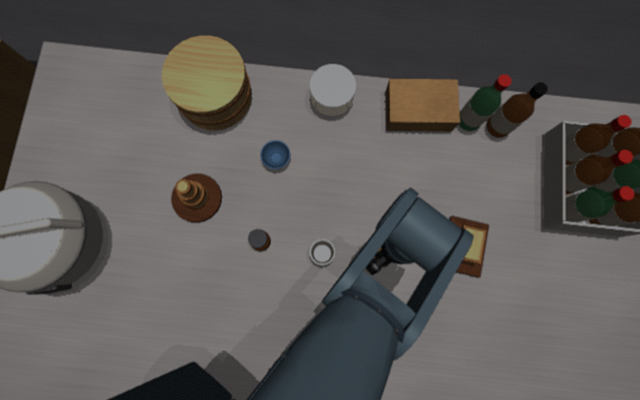

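The top view shows the large long box centred on its board near (473,243), and the round tower standing at about (190,190). Jar, cup and bowl are where they started. Descending on the last box.

Request:
{"api": "step_arm", "payload": {
  "commands": [
    [0,-0.1,0,-0.05,0.6,0.02,1],
    [0,0,0,0,0.8,0,1],
    [0,0,0,0,0.8,0,1],
    [0,0,0,0,0.7,0,1],
    [0,0,0,0,0.7,0,1],
    [0,0,0,0,0.4,0,1],
    [0,0,0,0,0,0,1],
    [0,0,0,0,0,0,1]
  ]
}}

```text
time_s: 39.85
eef_pos: [0.4576, -0.1532, 0.0076]
eef_rot: [0.257, -0.257, -0.659, 0.659]
wrist_force: [0.2, -0.4, -0.4]
opening: 1.003
```

Request:
{"api": "step_arm", "payload": {
  "commands": [
    [0,0,0,0,0,0,0],
    [0,0,0,0,0,0,0],
    [0,0,0,0,0,0,0],
    [0,0,0,0,0,0,0],
    [0,0,0,0,0,0,0],
    [0,0,0,0,0,0,0],
    [0,0,0,0,0,0,0],
    [0,0,0,0,0,0,0],
    [0,0,0,0,0,0,0]
  ]
}}

```text
time_s: 40.75
eef_pos: [0.458, -0.1535, 0.008]
eef_rot: [0.256, -0.257, -0.659, 0.659]
wrist_force: [-0.6, 0.6, 6.3]
opening: 0.46
```

```bash
python3 - <<'E'
from h import *
go(.4587,-.1525,.007,137.8)
E
```

```text
t40.75 pos [ 0.458  -0.1535  0.008 ] yaw 137.4 q6 -2.97 open 0.460 F [-0.6  0.6  6.3]
 turn [ 0.   -0.06 -0.02] shift [ 0.    0.03 -0.04]
```

Request:
{"api": "step_arm", "payload": {
  "commands": [
    [0,0,0,0,-0.3,0,0],
    [0,0,0,0,-0.6,0,0],
    [0,0,0,0,-0.8,0,0],
    [0,0,0,0,-0.8,0,0],
    [0,0,0,0,-0.8,0,0],
    [0,0,0,0,-0.8,0,0],
    [0,0,0,0,-0.4,0,0],
    [0,0,0,0,0,0,0]
  ]
}}

```text
time_s: 41.55
eef_pos: [0.4583, -0.1536, 0.144]
eef_rot: [0.255, -0.258, -0.659, 0.659]
wrist_force: [0.6, 0.6, -1.2]
opening: 0.461
```

Request:
{"api": "step_arm", "payload": {
  "commands": [
    [0,0.4,0,0,0,0,0],
    [0,0.8,0,0,0,0,0],
    [0,1,0,0,0,0,0],
    [0,1,0,0,0,0,0],
    [0,1,0,0,0,0,0],
    [0,1,0,0,0,0,0],
    [0,1,0,0,0,0,0],
    [0,1,0,0,0,0,0],
    [0,1,0,0,0,0,0],
    [0,0.9,0,0,0,0,0]
  ]
}}

```text
time_s: 42.55
eef_pos: [0.4563, -0.1524, 0.1404]
eef_rot: [0.532, -0.53, -0.466, 0.467]
wrist_force: [1.0, -0.1, -0.2]
opening: 0.461
```

```bash
python3 - <<'E'
from h import *
go(.5008,-.3633,.135,82.9)
E
```

```text
t42.55 pos [ 0.4563 -0.1524  0.1404] yaw 82.6 q6 -2.01 open 0.461 F [ 1.  -0.1 -0.2]
 turn [-0.03 -0.05  0.01] shift [-6.79  0.18 -2.34]
```

Request:
{"api": "step_arm", "payload": {
  "commands": [
    [0,0,0,-0.4,0,-0.1,0],
    [0,0,0,-0.8,0,-0.3,0],
    [0,0,0,-0.9,0,-0.3,0],
    [0,0,0,-0.9,0,-0.3,0],
    [0,0,0,-0.9,0,-0.3,0],
    [0,0,0,-0.9,0,-0.3,0],
    [0,0,0,-0.9,0,-0.3,0],
    [0,0,0,-0.8,0,-0.3,0],
    [0,0,0,-0.3,0,-0.1,0]
  ]
}}

```text
time_s: 43.45
eef_pos: [0.4998, -0.3669, 0.1409]
eef_rot: [0.53, -0.53, -0.468, 0.468]
wrist_force: [-0.1, -0.9, -1.7]
opening: 0.46
```

Request:
{"api": "step_arm", "payload": {
  "commands": [
    [0,0,0,0,0.2,0,0],
    [0,0,0,0,0,0,0],
    [0,0,0,0,0,0,0],
    [0,0,0,0,0,0,0]
  ]
}}

```text
time_s: 43.85
eef_pos: [0.5003, -0.3629, 0.1361]
eef_rot: [0.53, -0.53, -0.468, 0.468]
wrist_force: [0.1, -0.8, -0.8]
opening: 0.46
```

```bash
python3 - <<'E'
from h import *
go(.5008,-.3633,.072,82.9)
E
```

```text
t43.85 pos [ 0.5003 -0.3629  0.1361] yaw 82.9 q6 -2.27 open 0.460 F [ 0.1 -0.8 -0.8]
 turn [-0.  0.  0.] shift [-0.01  2.14 -0.02]
```

Request:
{"api": "step_arm", "payload": {
  "commands": [
    [0,0,0,0,0.4,0.05,0],
    [0,0,0,0,0.6,0,0],
    [0,0,0,0,0.6,0,0],
    [0,0,0,0,0.3,0,0],
    [0,0,0,0,0.17,0,0],
    [0,0,0,0,0,0,0],
    [0,0,0,0,0,0,0],
    [0,0,0,0,0,0,0]
  ]
}}

```text
time_s: 44.65
eef_pos: [0.4993, -0.3644, 0.0751]
eef_rot: [-0.53, 0.531, 0.468, -0.468]
wrist_force: [-0.1, 0.5, -0.9]
opening: 0.459
```

Request:
{"api": "step_arm", "payload": {
  "commands": [
    [0,0,0,0,0.06,0,0],
    [0,0,0,0,0,0,0],
    [0,0,0,0,0,0,0]
  ]
}}

```text
time_s: 44.95
eef_pos: [0.4988, -0.3639, 0.0724]
eef_rot: [-0.53, 0.53, 0.468, -0.468]
wrist_force: [-0.3, -0.2, -1.2]
opening: 0.456
```

Request:
{"api": "step_arm", "payload": {
  "commands": [
    [0,0,0,0,0.05,0,0],
    [0,0,0,0,0,0,0],
    [0,0,0,0,0,0,0]
  ]
}}

```text
time_s: 45.25
eef_pos: [0.4987, -0.3638, 0.0707]
eef_rot: [0.53, -0.53, -0.468, 0.468]
wrist_force: [-0.2, -0.0, -1.8]
opening: 0.457
```

Request:
{"api": "step_arm", "payload": {
  "commands": [
    [0,0,0,0,0.05,-0.04,0],
    [0,0,0,0,0,0,0],
    [0,0,0,0,0,0,0]
  ]
}}

```text
time_s: 45.55
eef_pos: [0.5, -0.364, 0.0692]
eef_rot: [0.53, -0.53, -0.468, 0.468]
wrist_force: [-0.8, -0.2, -1.5]
opening: 0.461
```

Request:
{"api": "step_arm", "payload": {
  "commands": [
    [0,0,0,0,0.03,0,0],
    [0,0,0,0,0,0,0],
    [0,0,0,0,0,0,0]
  ]
}}

```text
time_s: 45.85
eef_pos: [0.5, -0.364, 0.0683]
eef_rot: [0.53, -0.53, -0.468, 0.468]
wrist_force: [0.4, -0.1, -0.8]
opening: 0.462
```

Request:
{"api": "step_arm", "payload": {
  "commands": [
    [0,0,0,0,0.04,0,0],
    [0,0,0,0,0,0,0],
    [0,0,0,0,0,0,0]
  ]
}}

```text
time_s: 46.15
eef_pos: [0.5001, -0.3641, 0.0681]
eef_rot: [-0.53, 0.53, 0.468, -0.468]
wrist_force: [-2.0, 2.2, 5.1]
opening: 0.459
```

Contact. Releasing and moving clear of both stacks.

Request:
{"api": "step_arm", "payload": {
  "commands": [
    [0,0,0,0,0,0,1],
    [0,0,0,0,0,0,1],
    [0,0,0,0,0,0,1],
    [0,0,0,0,0,0,1],
    [0,0,0,0,0,0,1],
    [0,0,0,0,-0.5,0,1],
    [0,0,0,0,-0.8,0,1],
    [0,0,0,0,-1,0,1],
    [0,0,0,0,-1,0,1],
    [0,0,0,0,-0.6,0,1]
  ]
}}

```text
time_s: 47.15
eef_pos: [0.501, -0.3649, 0.1885]
eef_rot: [-0.529, 0.532, 0.468, -0.468]
wrist_force: [0.4, -0.6, 0.9]
opening: 1.003
```

Request:
{"api": "step_arm", "payload": {
  "commands": [
    [0,0,0,0.5,0,0.2,1],
    [0,0,0,1,0,0.3,1],
    [0,0,0,1,0,0.3,1],
    [0,0,0,1,0,0.3,1],
    [0,0,0,1,0,0.3,1],
    [0,0,0,1,0,0.3,1],
    [0,0,0,1,0,0.3,1],
    [0,0,0,1,0,0.3,1],
    [0,0,0,0.5,0,0.1,1],
    [0,0,0,0,0,0,1]
  ]
}}

```text
time_s: 48.15
eef_pos: [0.4587, -0.1155, 0.1851]
eef_rot: [-0.529, 0.53, 0.469, -0.468]
wrist_force: [-0.6, -0.4, 0.7]
opening: 1.0
```

```bash
python3 - <<'E'
from h import *
go(.5008,-.3633,.2)
B=dict(round_large=.015,round_medium=.06,round_small=.1,long_large=.015,long_small=.06)
for n in("top","side"):
    p,d=ctrl.camera(n);cv2.imwrite(f"pics/{n}5.png",p)
    for k in H: measure(n,k,d,B.get(k,0))
E
```

```text
t48.15 pos [ 0.4587 -0.1155  0.1851] yaw 83.0 q6 -1.95 open 1.000 F [-0.6 -0.4  0.7]
 turn [ 0.01  0.   -0.  ] shift [-8.03 -0.5  -2.4 ]
round_large top p0.48 n 80 z0.058 mean [0.5372 0.32  ] rect [0.538  0.3212 0.0546 0.02  ] ang -31.1 circ [0.5424 0.3284 0.0274]
round_small top p0.74 n 172 z0.139 mean [0.5477 0.3351] rect [0.5482 0.3358 0.0329 0.0311] ang 63.2 circ [0.5485 0.3361 0.0175]
long_large top p0.79 n 310 z0.059 mean [ 0.4916 -0.3476] rect [ 0.5003 -0.3612  0.0834  0.0559] ang -6.6 circ [ 0.501  -0.3608  0.0482]
long_small top p0.92 n 439 z0.099 mean [ 0.4998 -0.3621] rect [ 0.5005 -0.3636  0.0597  0.0416] ang -8.2 circ [ 0.4999 -0.3622  0.034 ]
long_small top few top 0 [0.54324616 0.32198913 0.04506959]
round_board top p0.86 n 1212 z0.014 mean [0.5417 0.3322] rect [0.5473 0.3385 0.129  0.1259] ang -30.5 circ [0.5482 0.3406 0.0653]
jar top p0.58 n 265 z0.070 mean [0.4539 0.158 ] rect [0.4533 0.1579 0.0417 0.0416] ang -84.0 circ [0.4542 0.1585 0.0225]
jar top p0.46 n 24 z0.063 mean [ 0.4937 -0.347 ] rect [ 0.4948 -0.3464  0.0805  0.0319] ang 12.8 circ [ 0.4981 -0.3608  0.04
[... 959 characters left out ...]
0.3191] rect [0.5291 0.3271 0.1296 0.0878] ang -54.8 circ [0.5455 0.3373 0.0666]
long_board side p0.59 n 1733 z0.016 mean [ 0.4872 -0.3828] rect [ 0.5011 -0.3642  0.1405  0.1013] ang -7.2 circ [ 0.5008 -0.364   0.0834]
jar side p0.87 n 170 z0.071 mean [0.4551 0.152 ] rect [0.456  0.1557 0.049  0.0448] ang 80.1 circ [0.4585 0.1573 0.027 ]
jar side few top 0 [0.68396577 0.15266469 0.02511267]
cup side p0.58 n 228 z0.053 mean [ 0.4425 -0.002 ] rect [ 0.4425 -0.0024  0.0651  0.0607] ang 68.5 circ [ 0.4415 -0.0017  0.0344]
bowl side few top 0 [0.5392399  0.31607849 0.1226655 ]
bowl side p0.58 n 186 z0.032 mean [0.68   0.1497] rect [0.6793 0.1483 0.0807 0.0737] ang 65.6 circ [0.6795 0.1496 0.0421]
```

View pics/side5.png

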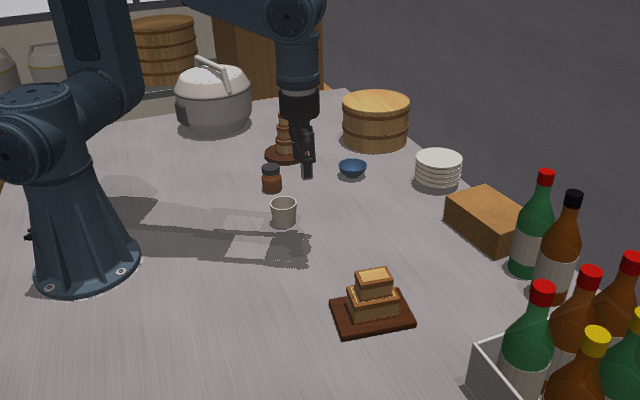

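View pics/top5.png

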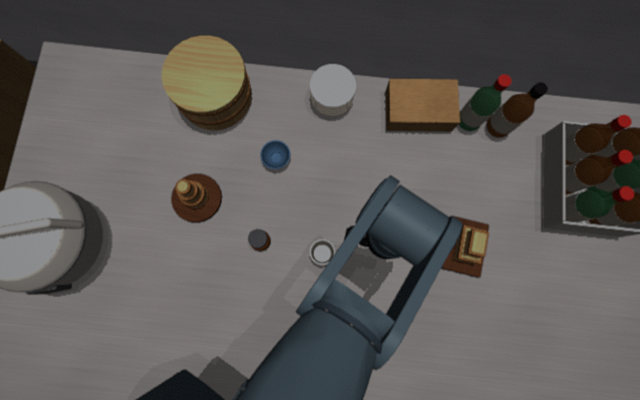

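Both stacks stand centred and in size order: rectangular at (372,295) in the side view and (473,243) in the top view, the round tower at (190,190) in the top view. Jar, cup and bowl are unmoved, and the arm is clear.

```bash
python3 - <<'E'
from bench import ctrl
print(ctrl.hand_in())
E
```

```text
the job is handed in; nothing more can be done
None
```

Both stacks are built and the job is handed in at about 49 s of the 128 s allowed. The three round boxes are on the round board and the two rectangular ones on the long board, each largest at the bottom.

| Box | Offset from what it rests on (my estimate) | Allowed |
|---|---|---|
| round_large | about 2 mm from the board's centre | 15 mm |
| round_medium | about 1 mm | 10 mm |
| round_small | about 2–3 mm | 10 mm |
| long_large | about 1–2 mm from the board's centre | 15 mm |
| long_small | about 1–2 mm | 10 mm |

- **Heights and angles:** Box tops measured at 58–60, 98–101 and 139 mm, matching stacked boxes on the 15 mm boards. The rectangular boxes lie within about 2° of the board's long side.
- **Bystanders:** Jar, cup and bowl measured within about 2–3 mm of where they started, and all three still stand.
- **Robot:** At hand-in the gripper was open at z 0.185 m, well clear of both stacks.
- **Less certain:** In the last pictures the arm hid part of the round tower from the side camera, and the detector missed or misread some boxes. The round_large and round_medium offsets therefore come from clearer views just after each was placed. The last top view shows round_small at the right height and place.

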